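# Sort the full tins from the empty ones

## Task

The three green tins look alike, but only some of them have been filled, and only their weight tells which. Lay every full tin flat in the white tray for shipping and every empty one flat in the blue tray for refilling; set them down gently, never drop them, and leave the other things on the bench where they are.

Things in the scene. Friction and masses are not known exactly. Their poses are not given: they have to be found in the camera images.
- tin_a: one of 3 like green shut tins (lid stays shut), 69x98x24 mm, flat on the bench between the trays, yaw within 0.35 rad. Origin: centre of underside; x along the 69 mm side (grip across it, faces at x -35 and +32 mm), y along the 98 mm side, z up. Empty about 0.07 kg, full 0.32-0.46 kg; contents may shift 17 mm along y. One or two tins are full; name, place and looks do not tell which
- tin_b: one of 3 like green shut tins (lid stays shut), 69x98x24 mm, flat on the bench between the trays, yaw within 0.35 rad. Origin: centre of underside; x along the 69 mm side (grip across it, faces at x -35 and +32 mm), y along the 98 mm side, z up. Empty about 0.07 kg, full 0.32-0.46 kg; contents may shift 17 mm along y. One or two tins are full; name, place and looks do not tell which
- tin_c: one of 3 like green shut tins (lid stays shut), 69x98x24 mm, flat on the bench between the trays, yaw within 0.35 rad. Origin: centre of underside; x along the 69 mm side (grip across it, faces at x -35 and +32 mm), y along the 98 mm side, z up. Empty about 0.07 kg, full 0.32-0.46 kg; contents may shift 17 mm along y. One or two tins are full; name, place and looks do not tell which
- ship_tray: WHITE tray, for the full tins: fixed open tray 288x178 mm, walls 4 mm, rim 19 mm high, floor's upper face 4 mm above the bench. Origin: centre of underside; x along the 288 mm side (away from robot, yaw within 0.1 rad), y along the 178 mm side. Two tins fit, centred at x -68 and +68 mm with their 98 mm sides along y. Left or right of the tins, the other tray opposite
- refill_tray: BLUE tray, for the empty tins: fixed open tray 288x178 mm, walls 4 mm, rim 19 mm high, floor's upper face 4 mm above the bench. Origin: centre of underside; x along the 288 mm side (away from robot, yaw within 0.1 rad), y along the 178 mm side. Two tins fit, centred at x -68 and +68 mm with their 98 mm sides along y. Left or right of the tins, the other tray opposite
- eraser: blue and white eraser, 20 x 42 x 13 mm, lying beside the tins, a bystander; origin: centre of its underside
- tape_measure: yellow tape measure, 68 x 71 x 35 mm, near the front edge of the bench, a bystander; origin: centre of its underside
- card_stack: stack of white cards, 57 x 91 x 19 mm, near the front edge of the bench, a bystander; origin: centre of its underside

How it is judged:
At the end, for the whole second after the job is handed in: every full tin (rests with over 2.0 N) lies on the white tray's floor, every empty one (under 1.5 N) on the blue tray's: centre within 125 mm (long side) and 75 mm (short side) of the tray's centre, underside under 10 mm above the tray's, right side up within 0.1 rad, at rest (((x of tin_a in the frame of ship_tray between -0.125 and 0.125 m and y of tin_a in the frame of ship_tray between -0.075 and 0.075 m and z of tin_a in the frame of ship_tray below 0.01 m and contact force between tin_a and ship_tray above 2 N) or (x of tin_a in the frame of refill_tray between -0.125 and 0.125 m and y of tin_a in the frame of refill_tray between -0.075 and 0.075 m and z of tin_a in the frame of refill_tray below 0.01 m and contact force between tin_a and refill_tray between 0.2 and 1.5 N)) and angle between each of tin_a, tin_b, tin_c's own z axis and vertical below 0.1 rad and linear speed of each of tin_a, tin_b, tin_c below 0.02 m/s and ((x of tin_b in the frame of ship_tray between -0.125 and 0.125 m and y of tin_b in the frame of ship_tray between -0.075 and 0.075 m and z of tin_b in the frame of ship_tray below 0.01 m and contact force between tin_b and ship_tray above 2 N) or (x of tin_b in the frame of refill_tray between -0.125 and 0.125 m and y of tin_b in the frame of refill_tray between -0.075 and 0.075 m and z of tin_b in the frame of refill_tray below 0.01 m and contact force between tin_b and refill_tray between 0.2 and 1.5 N)) and ((x of tin_c in the frame of ship_tray between -0.125 and 0.125 m and y of tin_c in the frame of ship_tray between -0.075 and 0.075 m and z of tin_c in the frame of ship_tray below 0.01 m and contact force between tin_c and ship_tray above 2 N) or (x of tin_c in the frame of refill_tray between -0.125 and 0.125 m and y of tin_c in the frame of refill_tray between -0.075 and 0.075 m and z of tin_c in the frame of refill_tray below 0.01 m and contact force between tin_c and refill_tray between 0.2 and 1.5 N))); the robot touches nothing.
It fails at once if a tin is dropped or flung (faster than 0.6 m/s while the fingers do not touch it, as in a fall of more than 18 mm) ((linear speed of tin_a above 0.6 m/s and contact force between tin_a and the fingers below 0.05 N) or (linear speed of tin_b above 0.6 m/s and contact force between tin_b and the fingers below 0.05 N) or (linear speed of tin_c above 0.6 m/s and contact force between tin_c and the fingers below 0.05 N)).
It fails at once if the blue and white eraser is moved more than 30 mm (distance of eraser from where it was at the start of the episode above 0.03 m).
It fails at once if the tape measure is moved more than 30 mm (distance of tape_measure from where it was at the start of the episode above 0.03 m).
It fails at once if the stack of cards is moved more than 30 mm (distance of card_stack from where it was at the start of the episode above 0.03 m).
It also fails if it takes over 67 s, if anything falls off the work surface, if the arm or the gripper's body presses on something with over 40 N, if the wrist force passes 120 N, or if a joint passes its speed limit or range.

## Robot

A 6-joint arm with a two-finger parallel gripper is mounted at the origin on a cart in front of the work surface, level with it; the furniture and walls round the work are solid. World frame = base frame: x ahead of the robot, y to its left, z up, the work surface at z = 0. Lengths are in m, angles in rad, forces in N, time in s.
With the tool pointing down it reaches from about 0.35 to 0.725 m from the base axis. Payload 6 kg.
Tool frame: the origin (TCP) lies between the finger pads; the fingertips stand 17 mm ahead of it and the grasp point (between the pads) lies 2 mm behind it; z points along the fingers, y is the direction in which the jaws open and shut (so a half turn about z gives the same grasp; the last joint's range is limited). The gripper opens to 85 mm and grips with 20 to 120 N. Pads are 22 mm wide; open, the fingers measure 114 mm over their backs; the gripper's body (76 mm by 85 mm) begins 54 mm behind the grasp point. The pads swing forward as they close: fully open they stand 13 mm farther back than shut.
Start: joints at [1.651, 0.04, 0.085, 0, -1.615, -0.334], TCP at [0.151, 0.581, 0.248] pointing down, gripper open.
Joint ranges: [-2.56, 2.56], [-1.29, 2.01], [-1.08, 1.49], [-3.29, 1.98], [-2.81, -0.18], [-2.99, 2.99]. Speed limits (rad/s): [2.57, 2.57, 3.01, 3.14, 3.14, 3.14].

## Interface

Orientations are given as [roll, pitch, yaw] about the fixed x, y, z axes, in that order (R = Rz(yaw) Ry(pitch) Rx(roll)).
In Python, from plant import manip, viewer, finder gives the robot as it stands.
- The arm moves only by the tool servo_tool, never from a script. Its argument "targets" is a list of rows, each a list of 7 numbers: the shift along the world's x, y, z in m, then the turn, a rotation vector about the world's x, y, z in degrees, then the finger opening in m, from 0 to 0.0854. A call has 1 to 10 rows; each row is the pose to reach, as a shift and turn from the pose measured when the call began; what a row does not reach only later rows make up. A row lasts 1/10 s, in which the tool goes at most 50 mm and 8.59 degrees, less where a joint would pass 70% of its speed; a pose out of reach is approached as far as the arm can. A call with a gripper value outside its range is refused whole. The fingers move at their own pace and stop on an object; the grip force is fixed at half the most. Time passes only in rows, so rows that repeat a pose let the fingers close. It gives the time, the measured TCP pose, the force and the opening at its end, in the units of the state.
- manip.state(): the state, without advancing time (a new reading comes with each control period).
- viewer.capture(name): name is "side" or "top"; returns (picture, depth): 400x640x3 uint8, blue, green, red; 400x640 float32, m along the optical axis (not along the pixel's ray), 0 where there is no reading.
- viewer.get_calibration(name): a dict with "mtx" (3x3 intrinsics, pixels), "rvec" (rotation vector, rad) and "tvec" (3), from world to camera coordinates, as OpenCV has them. Camera axes: x right, y down, z forward; pixel columns grow to the right and rows downward; lengths in m; the calibration is good to about 2 mm. A picture is of the moment at which its call begins. get_calibration takes no time and is no camera call.
- manip.finish_job(): hands the job in, once; it reports no verdict.
Trained networks look in the newest picture that a camera, given by its name, has taken for a name from the list of things; names that differ only in an ending like _2 or _b are one class to them, and where a whole thing is asked for, a point or a joint stands for the part that bears it (a point fixed in the world has none). Each returns a list of dicts, best first, with "confidence" (0 to 1); they miss things now and then, are a little off and sometimes report something else, mostly with a low value. They report only what shows in the picture. A call takes as long as a camera call.
- finder.search_frame(camera, thing): "location" ([x, y, z] in m, in world coordinates, good to about 4 mm: the middle of the surface that is visible of it).
- finder.spot_point(camera, thing): "location" ([x, y, z] in m, in world coordinates, good to about 4 mm: a listed point, or the origin of a listed thing).
The state is a dict: "t": time; "joints": joint angles; "qvel": joint speeds; "effort": joint torques, N m; "ee_pos": TCP position; "orientation": TCP orientation; "wrist_force": force on the tool from outside, world axes, zero at the start; "wrist_torque": the same for the moment, N m; "grip_width": finger opening in m.
Only numpy, scipy, OpenCV 4.12 (cv2) and the standard library are available. Lean on these libraries where they do the work, as an engineer would, in place of code of your own. Each camera call takes 0.05 s, during which the arm holds its last target.

## Working session

There is one attempt and no reset: what is moved stays moved. The work goes in short steps, Python scripts to look and compute and a tool call to move; the robot and the scene stay as the last step left them, time stands still between calls to the robot, and variables do not carry over. Pictures are saved under pics/ and viewed, and the job is handed in when it is done.

Besides the shell and the picture viewer there is one more tool, called after "Emit:" in YAML: its name, and indented under it one key for each argument. servo_tool: Moves the arm, as the interface text tells. Its arguments: {"type":"object","properties":{"targets":{"type":"array","items":{"type":"array","items":{"type":"number"}}}},"required":["targets"]}

```bash
ls; mkdir -p pics; python3 - <<'E'
from plant import manip, viewer, finder
import cv2
print(manip.state())
for n in ("top","side"):
    p,d=viewer.capture(n); cv2.imwrite(f"pics/{n}0.png",p)
    import numpy as np; np.save(f"pics/{n}0d.npy",d); np.save(f"pics/{n}0.npy",p)
    print(n,viewer.get_calibration(n))
for t in ("tin_a","ship_tray","refill_tray"):
    print(t,finder.spot_point("top",t))
E
```

```text
pics
{'t': 0.0, 'joints': array([ 1.65065606e+00,  4.08288683e-02,  8.37944393e-02, -4.67473080e-04,
       -1.61550168e+00, -3.33723673e-01]), 'qvel': array([-1.76294812e-03, -1.80962751e-04, -4.27702994e-04,  5.77404510e-06,
       -8.21565261e-04, -1.11590775e-03]), 'effort': array([ 1.08953303e-03, -3.68211830e+01,  3.47414124e+01,  6.93226621e+00,
       -5.40900539e-03,  8.90326447e-06]), 'ee_pos': array([0.15051622, 0.58050174, 0.24725942]), 'orientation': array([ 3.13979587e+00, -1.28613604e-04, -2.53843339e-01]), 'wrist_force': array([-0.40898714, -0.25409531, -0.50372539]), 'wrist_torque': array([ 0.00866837,  0.03747476, -0.00082431]), 'grip_width': 0.08535445667157658}
top {'mtx': array([[504.718268  ,   0.        , 321.19925711],
       [  0.        , 504.718268  , 196.50544337],
       [  0.        ,   0.        ,   1.        ]]), 'rvec': array([ 2.16556975, -2.14732209,  0.15712247]), 'tvec': array([-0.01642716,  0.51460197,  1.1353257 ])}
side {'mtx': array([[508.75329089,   0.        , 321.52727345],
       [  0.        , 508.75329089, 192.37482297],
       [  0.        ,   0.        ,   1.        ]]), 'rvec': array([ 2.50397134,  0.15935875, -0.03430973]), 'tvec': array([-0.48063627, -0.03825081,  1.36616668])}
tin_a [{'location': [0.4928, 0.0158, -0.0011], 'confidence': 0.98}, {'location': [0.6265, -0.0723, -0.0004], 'confidence': 0.89}, {'location': [0.5336, -0.1274, -0.0025], 'confidence': 0.74}, {'location': [0.6534, 0.0699, -0.0002], 'confidence': 0.58}]
ship_tray [{'location': [0.5365, 0.2844, 0.0017], 'confidence': 0.85}]
refill_tray [{'location': [0.5231, -0.2744, -0.0002], 'confidence': 0.82}]
```

View pics/top0.png

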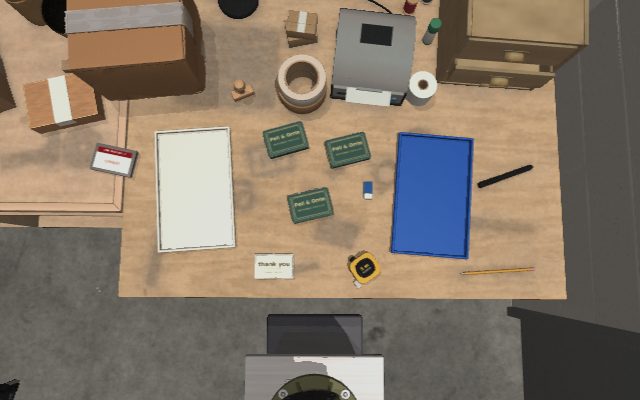

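View pics/side0.png

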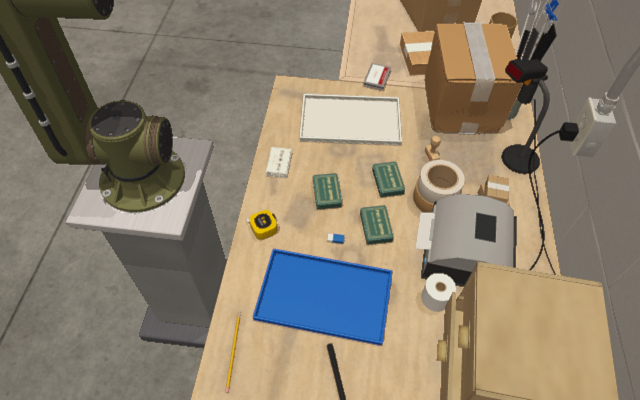

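```bash
cat > h.py <<'E'
import numpy as np, cv2
from plant import viewer
def world(cam,d):
    c=viewer.get_calibration(cam); R,_=cv2.Rodrigues(c["rvec"]); K=c["mtx"]
    v,u=np.mgrid[0:400,0:640]
    P=np.stack([(u-K[0,2])/K[0,0]*d,(v-K[1,2])/K[1,1]*d,d],-1)
    return (P-c["tvec"])@R
def rect(pts):
    (cx,cy),(w,h),a=cv2.minAreaRect((pts*1000).astype(np.float32))
    # yaw: of the short side, to x
    if w>h: a+=90; w,h=h,w
    a=(a+90)%180-90
    return np.round([cx,cy,w,h,a],1)
def blobs(p,d,cam,kind):
    hsv=cv2.cvtColor(p,cv2.COLOR_BGR2HSV); W=world(cam,d)
    if kind=="green": m=cv2.inRange(hsv,(65,60,40),(95,255,200))
    if kind=="blue": m=cv2.inRange(hsv,(100,150,60),(125,255,255))
    if kind=="white": m=cv2.inRange(hsv,(0,0,170),(180,45,255))
    m=cv2.morphologyEx(m,cv2.MORPH_CLOSE,np.ones((5,5)))
    n,l,s,_=cv2.connectedComponentsWithStats(m)
    for i in range(1,n):
        if s[i,4]<60: continue
        q=W[(l==i)&(d>0)]
        if len(q)<50: continue
        if not(.2<q[:,0].mean()<.85): continue
        zt=np.percentile(q[:,2],90)
        t=q[abs(q[:,2]-np.median(q[:,2]))<.006]
        print(cam,kind,"px",s[i,:5],"rect",rect(q[:,:2]),"toprect",rect(t[:,:2]),"zmed %.4f z90 %.4f"%(np.median(q[:,2]),zt))
E
python3 - <<'E'
from h import *
for c in("top","side"):
    p=np.load(f"pics/{c}0.npy");d=np.load(f"pics/{c}0d.npy")
    for k in("green","blue","white"): blobs(p,d,c,k)
E
```

```text
top green px [ 263  122   45   36 1088] rect [653.3  74.7  67.3  94.1  16.9] toprect [653.3  74.7  67.3  94.1  16.9] zmed 0.0243 z90 0.0271
top green px [ 326  132   44   36 1095] rect [630.3 -73.2  66.5  95.6  15.2] toprect [630.3 -73.2  66.5  95.6  15.2] zmed 0.0242 z90 0.0269
top green px [ 288  188   45   35 1090] rect [496.2  14.1  65.6  94.3  13.8] toprect [496.2  14.1  65.6  94.3  13.8] zmed 0.0242 z90 0.0269
top blue px [ 391  132   82  127 9093] rect [ 525.4 -275.6  178.3  288.4   85.7] toprect [ 525.9 -275.2  176.2  283.5   85.6] zmed 0.0035 z90 0.0089
top blue px [364 182   8  11  76] rect [ 541.7 -122.2   16.8   25.2   89.8] toprect [ 541.7 -122.2   16.8   25.2   89.8] zmed 0.0121 z90 0.0158
top white px [279  56  46  44 429] rect [780.3  35.1 101.  102.1 -85.3] toprect [780.3  35.1 101.  102.1 -85.3] zmed 0.0945 z90 0.0969
top white px [409  71  28  27 513] rect [ 779.5 -248.4   65.    67.9   63.4] toprect [ 780.  -248.4   63.8   65.4   32. ] zmed 0.0588 z90 0.0615
top white px [ 48  75  24  48 774] rect [750.9 606.3  41.9 136.1 -76.5] toprect [739.4 603.   41.7 111.9 -7
[... 1562 characters left out ...]
 white px [ 300   94  102   48 4377] rect [534.  287.5 187.3 289.5 -85.4] toprect [533.6 295.7 167.  281.4 -85.8] zmed 0.0054 z90 0.0161
side white px [266 147  25  30 568] rect [353.7 102.9  56.1 109.7   1.4] toprect [354.   95.7  56.   95.3   1.7] zmed 0.0192 z90 0.0225
side white px [421 160  43  34 461] rect [779.8  34.3 105.6 106.4  33.8] toprect [779.8  34.3 105.6 106.4  33.8] zmed 0.0960 z90 0.0985
side white px [416 213  19  37 507] rect [ 741.6 -117.8   34.3  104.6   -5.9] toprect [ 741.6 -118.    34.3  104.2   -5.9] zmed 0.0784 z90 0.0831
side white px [425 274  31  27 542] rect [ 778.8 -247.1   65.3   70.   -17.3] toprect [ 777.1 -248.1   62.    67.3  -36.7] zmed 0.0601 z90 0.0625
```

Emit:
servo_tool:
  targets:
    - [0.024,-0.04,-0.01,0,0,-5,0.085]
    - [0.048,-0.08,-0.02,0,0,-10,0.085]
    - [0.072,-0.12,-0.03,0,0,-16,0.085]
    - [0.097,-0.16,-0.04,0,0,-22,0.085]
    - [0.121,-0.2,-0.05,0,0,-28,0.085]
    - [0.146,-0.24,-0.06,0,0,-34,0.085]
    - [0.17,-0.28,-0.07,0,0,-40,0.085]
    - [0.194,-0.32,-0.08,0,0,-46,0.085]
    - [0.219,-0.36,-0.09,0,0,-52,0.085]
    - [0.243,-0.4,-0.1,0,0,-58,0.085]

```text
t: 1.25
ee_pos: [0.3941, 0.179, 0.1477]
orientation: [-3.141, 0.001, -1.27]
wrist_force: [0.3, 0.9, -0.1]
grip_width: 0.0849
```

Emit:
servo_tool:
  targets:
    - [0.025,-0.041,-0.01,0,0,-1,0.085]
    - [0.05,-0.083,-0.025,0,0,-2,0.085]
    - [0.077,-0.125,-0.04,0,0,-3,0.085]
    - [0.097,-0.157,-0.055,0,0,-3,0.085]
    - [0.102,-0.167,-0.068,0,0,-3,0.085]
    - [0.102,-0.167,-0.068,0,0,-3,0.085]

```text
t: 1.85
ee_pos: [0.4951, 0.0102, 0.0772]
orientation: [3.137, 0.001, -1.326]
wrist_force: [0.0, 0.2, -0.4]
grip_width: 0.085
```

```bash
python3 - <<'E'
from h import *
from plant import manip
p,d=viewer.capture("side"); cv2.imwrite("pics/s1.png",cv2.resize(p[80:300,200:500],None,fx=2.6,fy=2.6))
np.save("pics/s1d.npy",d)
s=manip.state();print(s['ee_pos'],s['orientation'],s['wrist_force'])
W=world("side",d)
m=(abs(W[...,0]-.5)<.12)&(abs(W[...,1]-.012)<.05)&(W[...,2]>.035)&(W[...,2]<.16)&(d>0)
v,u=np.nonzero(m);q=W[m]
for lo in np.arange(.035,.16,.01):
    k=(q[:,2]>=lo)&(q[:,2]<lo+.01)
    if k.any(): print("%.3f"%lo,k.sum(),q[k][:,:2].min(0).round(3),q[k][:,:2].max(0).round(3))
E
```

```text
[0.49550738 0.01131315 0.07865898] [ 3.13928510e+00  4.39718179e-04 -1.32396122e+00] [-0.19863706  1.55209983  0.86942487]
0.065 1 [0.535 0.031] [0.535 0.031]
0.075 17 [ 0.448 -0.013] [0.548 0.032]
0.085 32 [ 0.443 -0.014] [0.55 0.02]
0.095 28 [ 0.443 -0.013] [0.55  0.026]
0.105 21 [ 0.444 -0.013] [0.552 0.021]
0.115 85 [ 0.428 -0.019] [0.57  0.037]
0.125 129 [ 0.422 -0.021] [0.568 0.035]
0.135 155 [ 0.428 -0.019] [0.567 0.026]
0.145 90 [ 0.425 -0.02 ] [0.566 0.019]
0.155 64 [ 0.425 -0.018] [0.566 0.021]
```

View pics/s1.png

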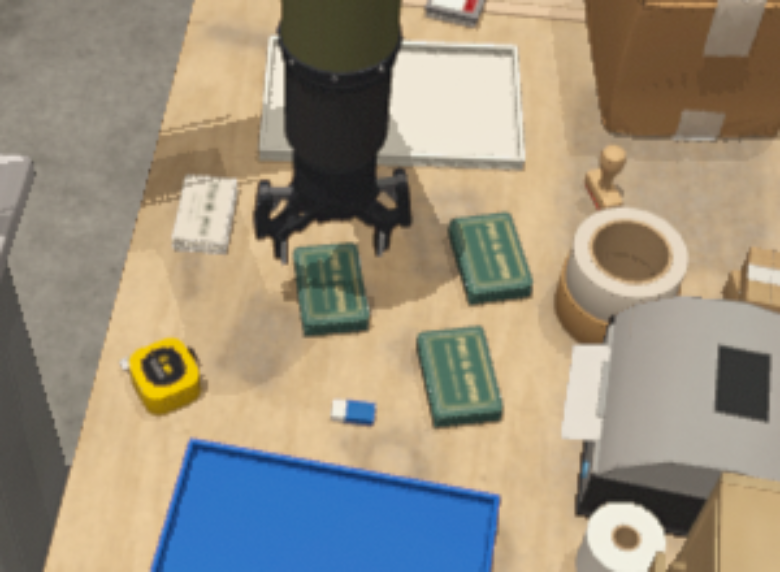

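Emit:
servo_tool:
  targets:
    - [0,0,-0.03,0,0,0,0.085]
    - [0,0,-0.055,0,0,0,0.085]
    - [0,0,-0.065,0,0,0,0.085]
    - [0,0,-0.065,0,0,0,0.085]
    - [0,0,-0.065,0,0,0,0.03]
    - [0,0,-0.065,0,0,0,0.03]
    - [0,0,-0.065,0,0,0,0.03]
    - [0,0,-0.065,0,0,0,0.03]
    - [0,0,-0.065,0,0,0,0.03]

```text
t: 2.8
ee_pos: [0.497, 0.012, 0.0161]
orientation: [-3.14, 0.001, -1.323]
wrist_force: [-1.1, 1.8, 7.5]
grip_width: 0.0663
```

Emit:
servo_tool:
  targets:
    - [0,0,0.01,0,0,0,0.03]
    - [0,0,0.03,0,0,0,0.03]
    - [0,0,0.06,0,0,0,0.03]
    - [0,0,0.07,0,0,0,0.03]
    - [0,0,0.07,0,0,0,0.03]
    - [0,0,0.07,0,0,0,0.03]
    - [0,0,0.07,0,0,0,0.03]

```text
t: 3.5
ee_pos: [0.4962, 0.0118, 0.0845]
orientation: [3.141, 0.001, -1.323]
wrist_force: [-0.6, 0.1, -0.4]
grip_width: 0.0659
```

```bash
python3 - <<'E'
from h import *
from plant import manip
for i in range(5):
    s=manip.state();print(s['wrist_force'].round(2),s['wrist_torque'].round(3))
    p,d=viewer.capture("side")
print(s['ee_pos'],s['orientation'],s['grip_width'],s['t'])
cv2.imwrite("pics/s2.png",cv2.resize(p[80:300,200:500],None,fx=2.6,fy=2.6))
E
```

```text
[-0.62  0.13 -0.45] [-0.02  -0.012  0.009]
[-0.63 -0.89 -0.64] [ 0.003  0.035 -0.002]
[ 0.67 -0.78 -0.7 ] [-0.023 -0.01   0.011]
[ 0.14  0.51 -1.15] [ 0.003  0.021 -0.014]
[0.58 0.03 0.89] [0.043 0.006 0.041]
[0.49661985 0.0118635  0.08526354] [-3.14134313e+00  4.37706425e-04 -1.32334238e+00] 0.06607739481598329 3.7
```

View pics/s2.png

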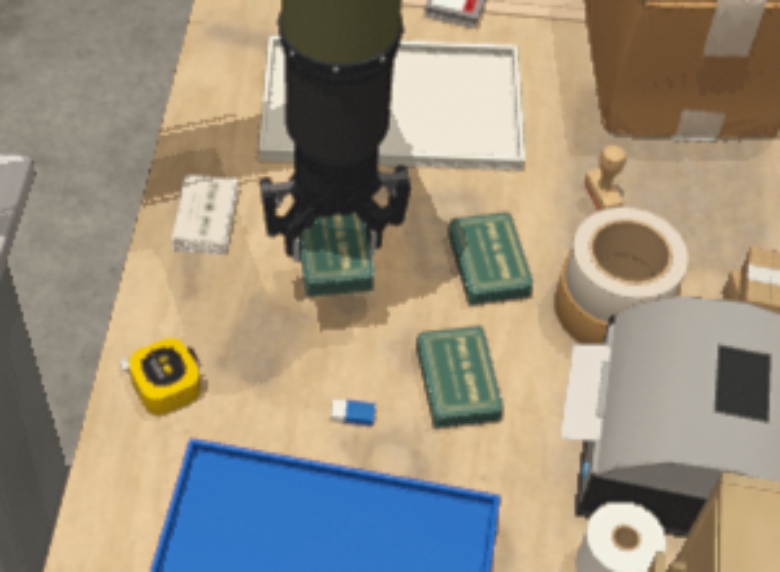

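Emit:
servo_tool:
  targets:
    - [-0.002,-0.015,0,0,0,-1,0.03]
    - [-0.006,-0.045,0,0,0,-3,0.03]
    - [-0.012,-0.085,0,0,0,-6,0.03]
    - [-0.018,-0.128,0,0,0,-9,0.03]
    - [-0.024,-0.17,0,0,0,-12,0.03]
    - [-0.03,-0.21,0,0,0,-15,0.03]
    - [-0.035,-0.245,0,0,0,-17,0.03]
    - [-0.038,-0.27,0,0,0,-18,0.03]
    - [-0.04,-0.284,0,0,0,-18.6,0.03]
    - [-0.04,-0.284,0,0,0,-18.6,0.03]

```text
t: 4.75
ee_pos: [0.4559, -0.2737, 0.0851]
orientation: [3.141, 0.0, -1.651]
wrist_force: [0.2, 0.4, -0.1]
grip_width: 0.0658
```

Emit:
servo_tool:
  targets:
    - [0,0,-0.02,0,0,0,0.03]
    - [0,0,-0.04,0,0,0,0.03]
    - [0,0,-0.054,0,0,0,0.03]
    - [0,0,-0.062,0,0,0,0.03]
    - [0,0,-0.064,0,0,0,0.03]
    - [0,0,-0.064,0,0,0,0.03]

```text
t: 5.35
ee_pos: [0.4563, -0.2736, 0.0215]
orientation: [-3.141, 0.0, -1.65]
wrist_force: [0.2, -0.1, -0.6]
grip_width: 0.0656
```

```bash
python3 - <<'E'
from h import *
from plant import manip
s=manip.state();print(s['wrist_force'].round(2),s['wrist_torque'].round(3))
p,d=viewer.capture("side")
s=manip.state();print(s['wrist_force'].round(2),s['wrist_torque'].round(3))
print(s['ee_pos'],s['orientation'],s['grip_width'],s['t'])
cv2.imwrite("pics/s3.png",cv2.resize(p[180:400,200:500],None,fx=2.6,fy=2.6))
E
```

```text
[ 0.21 -0.08 -0.61] [ 0.019 -0.026 -0.014]
[ 0.16  0.38 -0.38] [-0.001 -0.     0.002]
[ 0.45645752 -0.27373781  0.02192688] [-3.14078902e+00 -8.20364808e-05 -1.65043578e+00] 0.06575317519272206 5.4
```

View pics/s3.png

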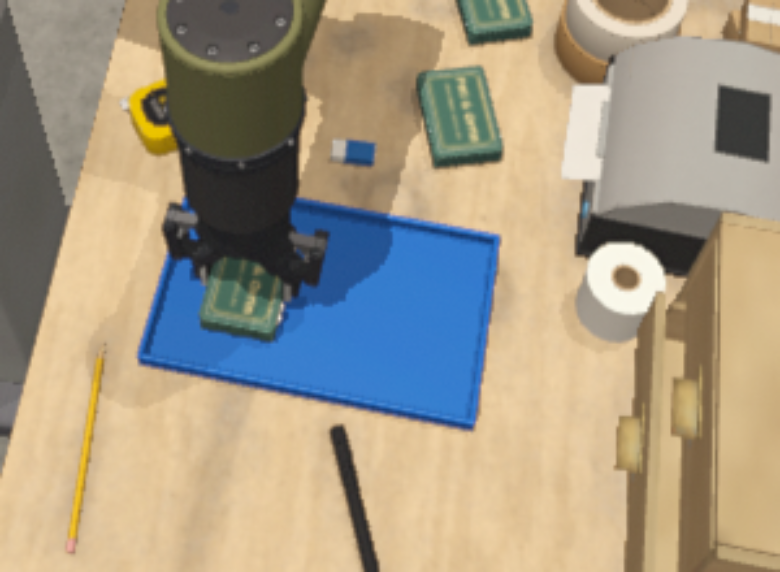

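Emit:
servo_tool:
  targets:
    - [0,0,-0.002,0,0,0,0.03]
    - [0,0,-0.002,0,0,0,0.03]
    - [0,0,-0.002,0,0,0,0.085]
    - [0,0,-0.002,0,0,0,0.085]
    - [0,0,-0.002,0,0,0,0.085]
    - [0,0,-0.002,0,0,0,0.085]
    - [0,0,0.02,0,0,0,0.085]
    - [0,0,0.05,0,0,0,0.085]
    - [0,0,0.085,0,0,0,0.085]
    - [0,0,0.085,0,0,0,0.085]

```text
t: 6.4
ee_pos: [0.4589, -0.275, 0.1129]
orientation: [-3.132, -0.003, -1.65]
wrist_force: [0.8, -0.1, 1.0]
grip_width: 0.0848
```

Emit:
servo_tool:
  targets:
    - [0.02,0.023,0,0,0,2,0.085]
    - [0.05,0.058,0,0,0,6,0.085]
    - [0.08,0.093,0,0,0,10,0.085]
    - [0.11,0.128,0,0,0,14,0.085]
    - [0.14,0.162,-0.005,0,0,17,0.085]
    - [0.163,0.188,-0.015,0,0,19,0.085]
    - [0.172,0.199,-0.03,0,0,19.5,0.085]
    - [0.172,0.199,-0.035,0,0,19.5,0.085]
    - [0.172,0.199,-0.035,0,0,19.5,0.085]

```text
t: 7.3
ee_pos: [0.6298, -0.0764, 0.076]
orientation: [-3.135, -0.003, -1.31]
wrist_force: [0.4, 0.0, 0.1]
grip_width: 0.0849
```

```bash
python3 - <<'E'
from h import *
from plant import manip
p,d=viewer.capture("side")
s=manip.state();print(s['wrist_force'].round(2),s['wrist_torque'].round(3))
print(s['ee_pos'],s['orientation'],s['grip_width'],s['t'])
blobs(p,d,"side","green")
cv2.imwrite("pics/s4.png",cv2.resize(p[130:350,200:500],None,fx=2.6,fy=2.6))
E
```

```text
[-0.5  -1.89  0.16] [0.037 0.045 0.003]
[ 0.63017458 -0.07692302  0.07739139] [-3.13352411 -0.00347933 -1.31063978] 0.08502288792430722 7.35
side green px [362 206  30  38 771] rect [629.1 -77.1  65.   98.1  15.9] toprect [629.1 -77.1  65.   98.1  15.9] zmed 0.0251 z90 0.0279
side green px [ 277  265   37   46 1139] rect [ 458.3 -273.3   65.9   99.4   -5.4] toprect [ 458.3 -273.3   65.9   99.4   -5.4] zmed 0.0287 z90 0.0314
```

View pics/s4.png

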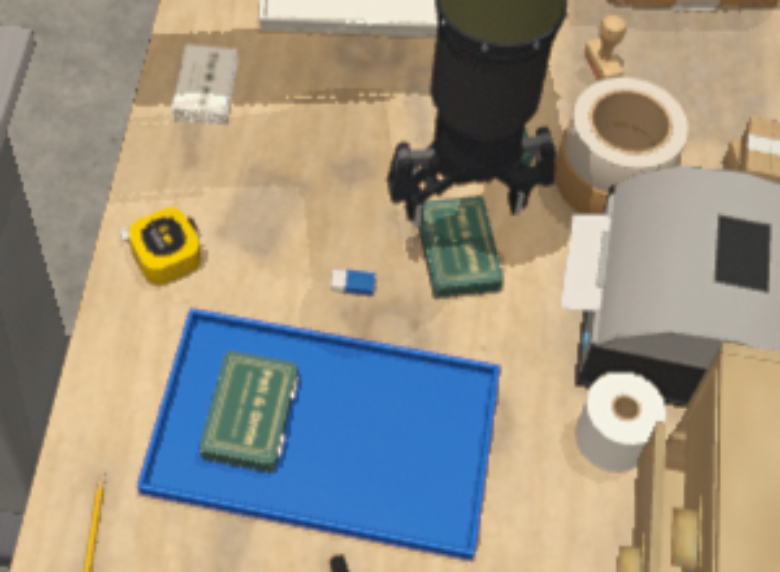

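Emit:
servo_tool:
  targets:
    - [0,0,-0.03,0,0,0,0.085]
    - [0,0,-0.055,0,0,0,0.085]
    - [0,0,-0.063,0,0,0,0.085]
    - [0,0,-0.063,0,0,0,0.085]
    - [0,0,-0.063,0,0,0,0.03]
    - [0,0,-0.063,0,0,0,0.03]
    - [0,0,-0.063,0,0,0,0.03]
    - [0,0,-0.063,0,0,0,0.03]
    - [0,0,-0.063,0,0,0,0.03]

```text
t: 8.25
ee_pos: [0.6315, -0.0772, 0.0172]
orientation: [-3.13, -0.005, -1.31]
wrist_force: [-1.3, -0.9, 6.5]
grip_width: 0.066
```

Emit:
servo_tool:
  targets:
    - [0,0,0.01,0,0,0,0.03]
    - [0,0,0.03,0,0,0,0.03]
    - [0,0,0.06,0,0,0,0.03]
    - [0,0,0.07,0,0,0,0.03]
    - [0,0,0.07,0,0,0,0.03]
    - [0,0,0.07,0,0,0,0.03]
    - [0,0,0.07,0,0,0,0.03]

```text
t: 8.95
ee_pos: [0.6304, -0.0771, 0.0849]
orientation: [-3.134, -0.004, -1.311]
wrist_force: [1.0, -0.3, -4.6]
grip_width: 0.0661
```

```bash
python3 - <<'E'
from h import *
from plant import manip
for i in range(4):
    p,d=viewer.capture("side")
    s=manip.state();print(s['wrist_force'].round(2),s['wrist_torque'].round(3))
print(s['ee_pos'],s['orientation'],s['grip_width'],s['t'])
cv2.imwrite("pics/s5.png",cv2.resize(p[130:350,200:500],None,fx=2.6,fy=2.6))
E
```

```text
[ 0.36  0.5  -2.79] [-0.084  0.024 -0.007]
[ 0.07  0.66 -3.87] [-0.006  0.036  0.016]
[ 0.62  0.22 -2.72] [0.021 0.073 0.041]
[-0.04  0.01 -3.9 ] [-0.014  0.038 -0.002]
[ 0.63107272 -0.07720441  0.08613702] [-3.13184003 -0.00482015 -1.31032245] 0.06558504048695067 9.15
```

View pics/s5.png

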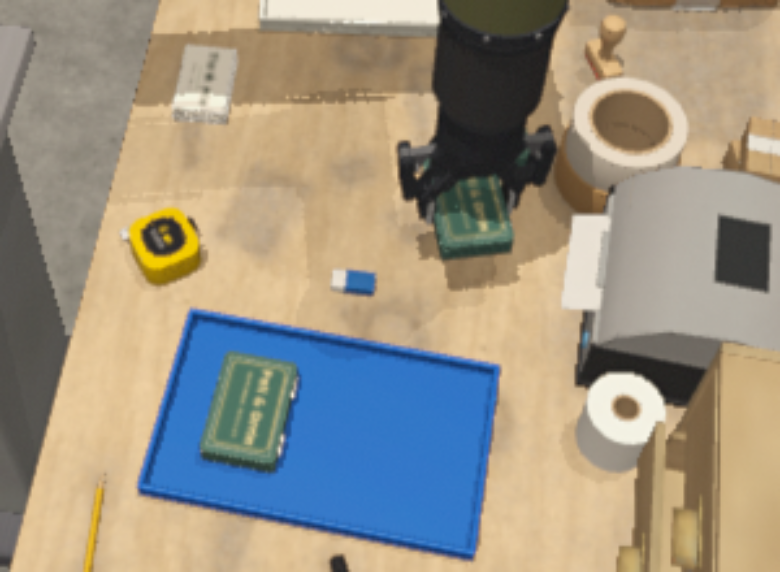

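Emit:
servo_tool:
  targets:
    - [-0.006,0.013,0.005,0,0,-0.4,0.03]
    - [-0.016,0.036,0.01,0,0,-1,0.03]
    - [-0.032,0.07,0.01,0,0,-2,0.03]
    - [-0.05,0.11,0.01,0,0,-3,0.03]
    - [-0.068,0.15,0.01,0,0,-4.3,0.03]
    - [-0.086,0.19,0.01,0,0,-5.5,0.03]
    - [-0.104,0.23,0.01,0,0,-6.6,0.03]
    - [-0.12,0.265,0.01,0,0,-7.6,0.03]
    - [-0.134,0.295,0.01,0,0,-8.5,0.03]
    - [-0.145,0.32,0.01,0,0,-9.2,0.03]

```text
t: 10.15
ee_pos: [0.485, 0.2444, 0.0961]
orientation: [-3.132, -0.005, -1.47]
wrist_force: [0.4, 0.1, -3.5]
grip_width: 0.0655
```

Emit:
servo_tool:
  targets:
    - [-0.01,0.022,0,0,0,-0.6,0.03]
    - [-0.016,0.036,-0.005,0,0,-1,0.03]
    - [-0.018,0.041,-0.015,0,0,-1.3,0.03]
    - [-0.018,0.041,-0.03,0,0,-1.3,0.03]
    - [-0.018,0.041,-0.05,0,0,-1.3,0.03]
    - [-0.018,0.041,-0.064,0,0,-1.3,0.03]
    - [-0.018,0.041,-0.072,0,0,-1.3,0.03]
    - [-0.018,0.041,-0.074,0,0,-1.3,0.03]
    - [-0.018,0.041,-0.074,0,0,-1.3,0.03]

```text
t: 11.05
ee_pos: [0.4672, 0.2852, 0.0221]
orientation: [-3.132, -0.005, -1.493]
wrist_force: [0.1, 0.2, -2.1]
grip_width: 0.0657
```

```bash
python3 - <<'E'
from h import *
from plant import manip
for i in range(2):
    p,d=viewer.capture("side")
    s=manip.state();print(s['wrist_force'].round(2),s['wrist_torque'].round(3))
print(s['ee_pos'],s['orientation'],s['grip_width'],s['t'])
cv2.imwrite("pics/s6.png",cv2.resize(p[30:250,200:500],None,fx=2.6,fy=2.6))
E
```

```text
[ 0.68 -0.11 -3.  ] [-0.008  0.056  0.065]
[-0.12 -0.25 -3.36] [ 0.039  0.045 -0.024]
[0.46733056 0.2855626  0.02265687] [-3.13114516 -0.00383792 -1.49326352] 0.06579725063786974 11.15
```

View pics/s6.png

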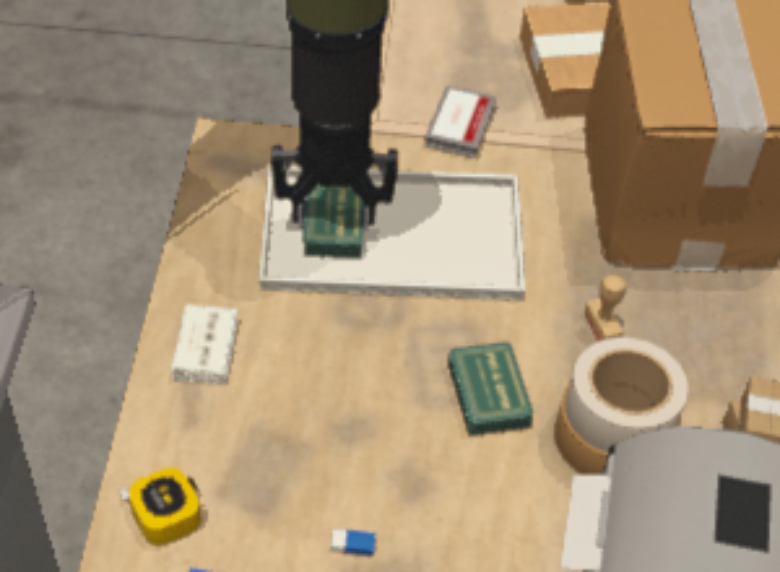

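Tin is inside the white tray, still carried (-3 N), within a few mm of the floor. Lower and release.

Emit:
servo_tool:
  targets:
    - [0,0,-0.002,0,0,0,0.03]
    - [0,0,-0.003,0,0,0,0.03]
    - [0,0,-0.003,0,0,0,0.03]

```text
t: 11.45
ee_pos: [0.4677, 0.286, 0.0212]
orientation: [-3.13, -0.003, -1.493]
wrist_force: [-3.5, -1.2, 5.0]
grip_width: 0.0655
```

Emit:
servo_tool:
  targets:
    - [0,0,0,0,0,0,0.085]
    - [0,0,0,0,0,0,0.085]
    - [0,0,0,0,0,0,0.085]
    - [0,0,0,0,0,0,0.085]
    - [0,0,0.02,0,0,0,0.085]
    - [0,0,0.05,0,0,0,0.085]
    - [0,0,0.085,0,0,0,0.085]
    - [0,0,0.085,0,0,0,0.085]

```text
t: 12.25
ee_pos: [0.4701, 0.2876, 0.1122]
orientation: [-3.122, 0.002, -1.492]
wrist_force: [1.4, 0.2, 0.3]
grip_width: 0.0849
```

Emit:
servo_tool:
  targets:
    - [0.02,-0.023,0,0,0.3,2,0.085]
    - [0.05,-0.058,0,0,0.6,4,0.085]
    - [0.08,-0.093,0,0,1,6,0.085]
    - [0.11,-0.13,0,0,1.1,8,0.085]
    - [0.14,-0.165,-0.005,0,1.1,10,0.085]
    - [0.167,-0.197,-0.015,0,1.1,11.5,0.085]
    - [0.183,-0.215,-0.03,0,1.1,12.2,0.085]
    - [0.183,-0.215,-0.035,0,1.1,12.2,0.085]
    - [0.183,-0.215,-0.035,0,1.1,12.2,0.085]

```text
t: 13.15
ee_pos: [0.6524, 0.0719, 0.0752]
orientation: [3.139, 0.005, -1.281]
wrist_force: [0.5, 0.9, -0.4]
grip_width: 0.085
```

```bash
python3 - <<'E'
from h import *
from plant import manip
p,d=viewer.capture("side")
s=manip.state();print(s['wrist_force'].round(2),s['wrist_torque'].round(3))
print(s['ee_pos'],s['orientation'],s['grip_width'],s['t'])
blobs(p,d,"side","green")
cv2.imwrite("pics/s7.png",cv2.resize(p[50:270,220:520],None,fx=2.6,fy=2.6))
E
```

```text
[-0.12  0.43 -0.08] [-0.015 -0.017  0.006]
[0.65269793 0.07269229 0.07651431] [ 3.14120113  0.00513022 -1.27977778] 0.08498915389759591 13.2
side green px [318 103  21  25 428] rect [468.  280.2  57.5  91.4   7.3] toprect [468.  280.2  57.5  91.4   7.3] zmed 0.0288 z90 0.0323
side green px [374 165  30  31 633] rect [653.6  66.9  65.3  91.6  17.4] toprect [653.5  67.   65.3  91.6  17.3] zmed 0.0255 z90 0.0281
side green px [ 277  265   37   46 1149] rect [ 458.3 -273.3   65.9  100.8   -4.3] toprect [ 458.3 -273.3   65.9  100.8   -4.3] zmed 0.0288 z90 0.0315
```

View pics/s7.png

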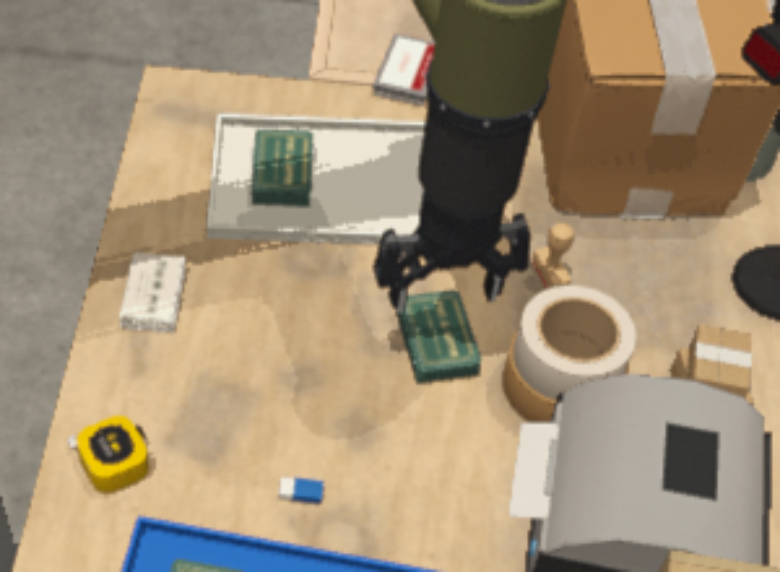

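Emit:
servo_tool:
  targets:
    - [0,0,-0.03,0,0,0,0.085]
    - [0,0,-0.055,0,0,0,0.085]
    - [0,0,-0.061,0,0,0,0.085]
    - [0,0,-0.061,0,0,0,0.085]
    - [0,0,-0.061,0,0,0,0.03]
    - [0,0,-0.061,0,0,0,0.03]
    - [0,0,-0.061,0,0,0,0.03]
    - [0,0,-0.061,0,0,0,0.03]
    - [0,0,-0.061,0,0,0,0.03]

```text
t: 14.1
ee_pos: [0.6542, 0.0733, 0.0185]
orientation: [-3.138, 0.005, -1.279]
wrist_force: [-1.1, 1.7, 6.4]
grip_width: 0.0659
```

Emit:
servo_tool:
  targets:
    - [0,0,0.01,0,0,0,0.03]
    - [0,0,0.03,0,0,0,0.03]
    - [0,0,0.06,0,0,0,0.03]
    - [0,0,0.07,0,0,0,0.03]
    - [0,0,0.07,0,0,0,0.03]
    - [0,0,0.07,0,0,0,0.03]
    - [0,0,0.07,0,0,0,0.03]

```text
t: 14.8
ee_pos: [0.6533, 0.0732, 0.0865]
orientation: [-3.14, 0.005, -1.279]
wrist_force: [-0.9, -0.2, -1.4]
grip_width: 0.0659
```

```bash
python3 - <<'E'
from h import *
from plant import manip
for i in range(4):
    p,d=viewer.capture("side")
    s=manip.state();print(s['wrist_force'].round(2),s['wrist_torque'].round(3))
print(s['ee_pos'],s['orientation'],s['grip_width'],s['t'])
E
```

```text
[ 0.52 -0.16 -0.68] [-0.043  0.044 -0.036]
[ 0.19  0.19 -0.35] [ 0.004 -0.063  0.039]
[-0.67 -1.62 -0.18] [-0.03   0.001  0.025]
[-0.17  0.11 -0.44] [-0.016  0.018  0.007]
[0.65380705 0.07320292 0.08747014] [-3.13915296  0.00477327 -1.27913383] 0.06558866896071527 15.0
```

Emit:
servo_tool:
  targets:
    - [-0.006,-0.013,0.005,0,0,-0.8,0.03]
    - [-0.016,-0.036,0.01,0,0,-2.2,0.03]
    - [-0.026,-0.07,0.01,0,0,-4.2,0.03]
    - [-0.034,-0.11,0.01,0,0,-6.6,0.03]
    - [-0.042,-0.15,0.01,0,0,-9,0.03]
    - [-0.048,-0.19,0.01,0,0,-11.3,0.03]
    - [-0.053,-0.23,0.01,0,0,-13.7,0.03]
    - [-0.056,-0.265,0.01,0,0,-15.8,0.03]
    - [-0.058,-0.295,0.01,0,0,-17.6,0.03]
    - [-0.06,-0.32,0.01,0,0,-19,0.03]

```text
t: 16.0
ee_pos: [0.5929, -0.2491, 0.0977]
orientation: [-3.139, 0.005, -1.614]
wrist_force: [-0.3, 0.1, -0.1]
grip_width: 0.0659
```

Emit:
servo_tool:
  targets:
    - [0,-0.018,0,0,0,-1,0.03]
    - [0,-0.029,-0.005,0,0,-1.6,0.03]
    - [0,-0.033,-0.015,0,0,-1.9,0.03]
    - [0,-0.033,-0.03,0,0,-1.9,0.03]
    - [0,-0.033,-0.05,0,0,-1.9,0.03]
    - [0,-0.033,-0.065,0,0,-1.9,0.03]
    - [0,-0.033,-0.073,0,0,-1.9,0.03]
    - [0,-0.033,-0.075,0,0,-1.9,0.03]
    - [0,-0.033,-0.075,0,0,-1.9,0.03]

```text
t: 16.9
ee_pos: [0.5931, -0.2816, 0.0226]
orientation: [-3.139, 0.004, -1.646]
wrist_force: [-0.1, 0.2, -1.3]
grip_width: 0.0658
```

```bash
python3 - <<'E'
from h import *
from plant import manip
for i in range(2):
    p,d=viewer.capture("side")
    s=manip.state();print(s['wrist_force'].round(2),s['wrist_torque'].round(3))
print(s['ee_pos'],s['orientation'],s['grip_width'],s['t'])
cv2.imwrite("pics/s8.png",cv2.resize(p[180:400,200:500],None,fx=2.6,fy=2.6))
E
```

```text
[-0.25  0.24 -0.8 ] [-0.019  0.019 -0.017]
[-0.41  0.4  -0.44] [0.016 0.03  0.027]
[ 0.593092   -0.28178546  0.02262297] [-3.13887809  0.00455374 -1.64628068] 0.06616267384047632 17.0
```

View pics/s8.png

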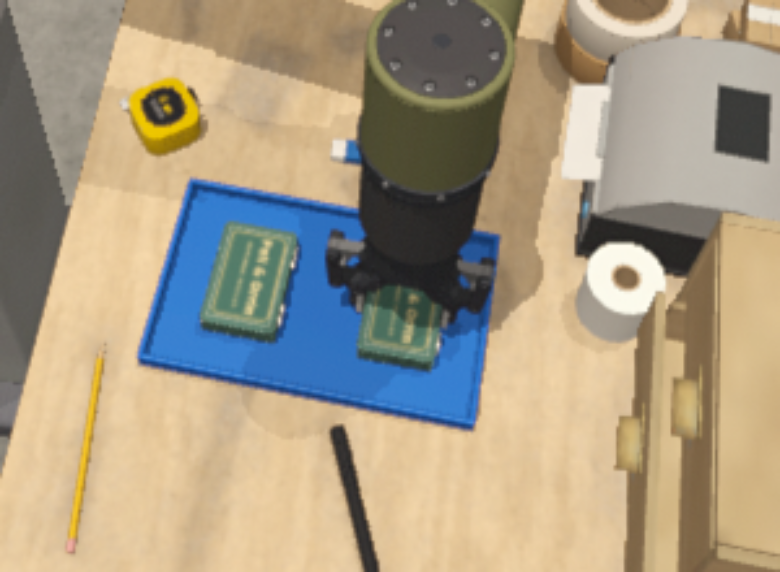

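Emit:
servo_tool:
  targets:
    - [0,0,-0.002,0,0,0,0.03]
    - [0,0,-0.003,0,0,0,0.03]
    - [0,0,-0.003,0,0,0,0.03]

```text
t: 17.3
ee_pos: [0.5932, -0.2819, 0.0225]
orientation: [-3.138, 0.004, -1.646]
wrist_force: [-6.5, 4.5, 11.9]
grip_width: 0.0658
```

Emit:
servo_tool:
  targets:
    - [0,0,0,0,0,0,0.085]
    - [0,0,0,0,0,0,0.085]
    - [0,0,0,0,0,0,0.085]
    - [0,0,0,0,0,0,0.085]
    - [0,0,0.02,0,0,0,0.085]
    - [0,0,0.05,0,0,0,0.085]
    - [0,0,0.085,0,0,0,0.085]
    - [0,0,0.125,0,0,0,0.085]
    - [0,0,0.15,0,0,0,0.085]

```text
t: 18.2
ee_pos: [0.5938, -0.2824, 0.176]
orientation: [-3.135, 0.002, -1.646]
wrist_force: [0.8, 0.0, 0.7]
grip_width: 0.0852
```

Emit:
servo_tool:
  targets:
    - [-0.02,0.03,0.02,0,0,0,0.085]
    - [-0.05,0.07,0.04,0,0,0,0.085]
    - [-0.08,0.11,0.06,0,0,0,0.085]
    - [-0.11,0.15,0.08,0,0,0,0.085]
    - [-0.14,0.18,0.08,0,0,0,0.085]
    - [-0.15,0.2,0.08,0,0,0,0.085]
    - [-0.15,0.2,0.08,0,0,0,0.085]

```text
t: 18.9
ee_pos: [0.443, -0.0804, 0.2572]
orientation: [-3.132, 0.004, -1.642]
wrist_force: [1.1, -0.5, -0.2]
grip_width: 0.0849
```

```bash
python3 - <<'E'
from h import *
from plant import manip
for c in("top","side"):
    p,d=viewer.capture(c)
    blobs(p,d,c,"green"); blobs(p,d,c,"blue")
    cv2.imwrite(f"pics/end_{c}.png",p)
s=manip.state();print(s['ee_pos'],s['t'],s['wrist_force'])
E
```

```text
top green px [414 150  42  31 906] rect [ 595.1 -279.7   66.5   97.1   -5.1] toprect [ 595.1 -279.7   66.5   97.1   -5.1] zmed 0.0277 z90 0.0308
top green px [170 201  41  12 206] rect [496.9 294.3  20.7  95.3  13.6] toprect [496.9 294.3  20.7  95.3  13.6] zmed 0.0282 z90 0.0308
top green px [410 208  44  30 911] rect [ 458.7 -270.9   66.2   95.5   -5.4] toprect [ 458.7 -270.9   66.2   95.5   -5.4] zmed 0.0277 z90 0.0306
top blue px [ 391  132   82  127 4672] rect [ 528.5 -238.6  251.4  288.8   85.4] toprect [ 527.  -275.4  175.9  280.1   85.6] zmed 0.0036 z90 0.0157
side green px [317 103  22  25 358] rect [464.2 279.6  58.4  89.7  12.5] toprect [464.2 279.6  58.4  89.7  12.5] zmed 0.0293 z90 0.0322
side green px [ 277  265   37   46 1146] rect [ 458.3 -272.9   66.   100.    -4.6] toprect [ 458.3 -272.9   66.   100.    -4.6] zmed 0.0288 z90 0.0315
side green px [ 338  276   34   46 1166] rect [ 594.5 -281.5   65.2  100.6   -4.1] toprect [ 594.5 -281.5   65.2  100.6   -4.1] zmed 0.0290 z90 0.0317
side blue px [333 235  11   8  70] rect [ 540.9 -126.5   19.8   23.4   86.3] toprect [ 541.  -126.5   19.8   23.1   87.2] zmed 0.0127 z90 0.0159
side blue px [ 254  249  138   96 6678] rect [ 524.5 -277.9  180.3  287.    85.5] toprect [ 524.  -277.4  178.1  281.8   85.5] zmed 0.0049 z90 0.0169
[ 0.44384362 -0.08202274  0.25622019] 19.0 [-0.04853248 -0.27911577 -0.63304584]
```

View pics/end_top.png

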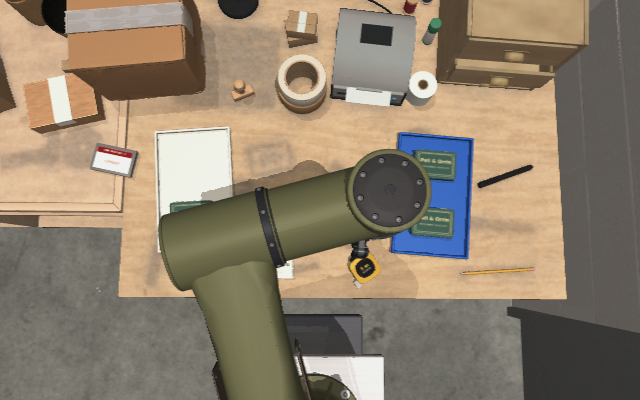

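View pics/end_side.png

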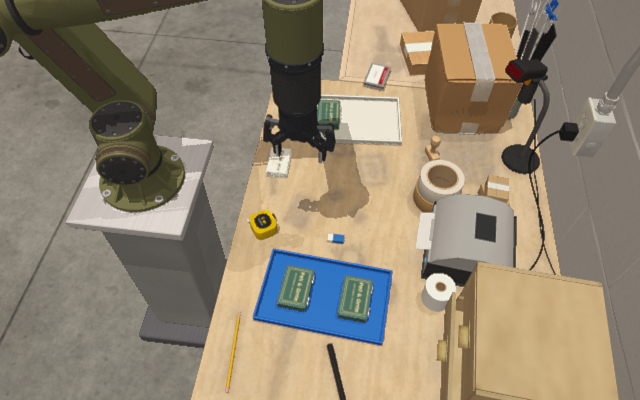

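```bash
python3 -c "
from plant import manip
print(manip.finish_job())"
```

```text
the job is handed in; nothing more can be done
None
```

I weighed each tin by lifting it, sorted all three into their trays and handed the job in at about 19 s. The hand-in gives no verdict.

| Tin (starting x, y in m) | Wrist reading when lifted | Result |
|---|---|---|
| (0.50, 0.01) | about -0.5 N (single readings -1.2 to +0.9) | empty, blue tray, near spot |
| (0.65, 0.07) | about -0.5 N (single readings -1.4 to -0.2) | empty, blue tray, far spot |
| (0.63, -0.08) | about -3.5 N | full, white tray, near spot |

- **Placement:** I lowered each tin to the floor or within about 2 mm before opening the fingers. At the end all three tops measured about 28 mm high, which fits a tin lying flat on a tray floor.
- **Position:** Each tin was within a few millimetres of its intended spot. The white-tray tin was measured while the arm was out of the way. In the last pictures the arm hid part of it, so its final position and yaw figures are rough.
- **Other things:** The eraser measured unmoved, and the tape measure and cards look unmoved in the pictures. The gripper was empty and about 0.25 m above the bench.
- **Disagreements:** The two cameras differed by up to about 5 mm in y, so I used their mean. The finder also reported a fourth "tin" at the eraser (confidence 0.74), which I ignored.

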